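# Clamp the glued frame in the jig

### The arm

A 7-joint arm with a two-finger parallel gripper is mounted at the origin on the work surface. World frame = base frame: x ahead of the robot, y to its left, z up, the work surface at z = 0. Lengths are in m, angles in rad, forces in N, time in s.
With the tool pointing down it reaches from about 0.425 to 0.875 m from the base axis. Payload 4.7 kg.
Tool frame: the origin (TCP) lies on the mounting face of the last link; the fingertips stand 173 mm ahead of it and the grasp point (between the pads) lies 155 mm ahead of it (ctrl.grip_point_offset is the distance from the TCP to the grasp point, in m); z points along the fingers, y is the line along which they close (so a half turn about z gives the same grasp; the last joint's range is limited). The gripper opens to 85 mm and grips with 20 to 120 N. Pads are 22 mm wide; open, the fingers measure 114 mm over their backs; the gripper's body (76 mm by 85 mm) begins 54 mm behind the grasp point. The pads swing forward as they close: fully open they stand 13 mm farther back than shut.
Start: joints at [0.014, 0.321, -0.07, 1.45, 0.023, 1.371, -0.057], TCP at [0.65, -0, 0.405] pointing down, gripper open.
Joint ranges: [-2.86, 2.86], [-0.3, 2.09], [-1.38, 1.24], [0.06, 2.45], [-1.56, 4.7], [0.09, 2.05], [-2.69, 2.69]. Speed limits (rad/s): [2.57, 2.57, 3.14, 3.14, 3.14, 3.14, 3.14].

### API

Orientations are given as a unit quaternion [w, x, y, z].
In Python, from plant import ctrl gives the robot as it stands.
- The arm moves only by the tool jog_arm, never from a script. Its argument "commands" is a list of rows, each an object with "hand": the closure, from -1 (fully open) to 1 (shut), so that 0 is half open; "slide": the shift along the tool's x, y, z in cm, a list of three; "roll": the turn about the tool's z in rad. In form: [{"hand": hand, "slide": [dx, dy, dz], "roll": roll}, ...]. A call has exactly 5 rows; each row is the pose to reach, as a shift and turn from the pose commanded when the call began, along the tool's axes at that moment; what a row does not reach only later rows make up. A row lasts 1/8 s, in which the tool goes at most 62.5 mm and 10.7 degrees, less where a joint would pass 70% of its speed; a pose out of reach is approached as far as the arm can. A call with a gripper value outside its range is refused whole. The fingers move at their own pace and stop on an object; "grip_force" is the grip in N (left out, the last holds). Time passes only in rows, so rows that repeat a pose let the fingers close, or fill a call up. It gives the time, the measured TCP pose, the force, the opening and the grip force at its end, in the units of the state.
- ctrl.read_state(): the state, without advancing time (a new reading comes with each control period).
- ctrl.grab_frame(name): name is "scene" or "side" or "wrist"; returns (picture, depth): 420x560x3 uint8, red, green, blue; 420x560 float32, m along the optical axis (not along the pixel's ray), 0 where there is no reading.
- ctrl.camera_info(name): a dict with "fx", "fy", "cx", "cy" (pixels), "rvec" (rotation vector, rad) and "tvec" (3), from world to camera coordinates, as OpenCV has them. Camera axes: x right, y down, z forward; pixel columns grow to the right and rows downward; lengths in m; the calibration is good to about 2 mm. A picture is of the moment at which its call begins: read the wrist's pose just before it. camera_info takes no time and is no camera call; for the wrist camera it gives the pose at the moment of the call.
- ctrl.hand_in(): hands the job in; it is judged then, once.
Trained networks look in the newest picture that a camera, given by its name, has taken for a name from the list of things; names that differ only in an ending like _2 or _b are one class to them, and where a whole thing is asked for, a point or a joint stands for the part that bears it (a point fixed in the world has none). Each returns a list of dicts, best first, with "score" (0 to 1); they miss things now and then, are a little off and sometimes report something else, mostly with a low value. They report only what shows in the picture. A call takes as long as a camera call.
- ctrl.look_for(name, camera): "centre" ([x, y, z] in m, in world coordinates, good to about 4 mm: the middle of the surface that is visible of it).
- ctrl.spot_point(name, camera): "centre" ([x, y, z] in m, in world coordinates, good to about 4 mm: a listed point, or the origin of a listed thing).
The state is a dict: "time": time; "qpos": joint angles; "qd": joint speeds; "joint_efforts": joint torques, N m; "tcp_pos": TCP position; "tcp_rot": TCP orientation; "force": force on the tool from outside, world axes, zero at the start; "moment": the same for the moment, N m; "gripper_width": opening from 0.0 (shut) to 1.0 (fully open); "grasp_force": force on a finger pad.
Only numpy, scipy, OpenCV 4.12 (cv2) and the standard library are available. Lean on these libraries where they do the work, as an engineer would, in place of code of your own. Each camera call takes 0.05 s, during which the arm holds its last target. There are 200 camera calls.

### The job

A small freshly glued wooden frame lies in the gluing jig. With a finger, push the jig's aluminium clamp strap round over the frame until it stops against the stop pin, then push the cam lever down all the way, so that the frame is clamped tight and stays clamped. Only push: do not lift or shift the frame, leave the other things where they stand, and do not push the lever down before the strap is over.

Things in the scene. Friction and masses are not known exactly. Their poses are not given: they have to be found in the camera images.
- jig: Gluing jig: plywood plate 280 x 220 mm, 18 mm thick, screwed to the table (it cannot move), on which everything of the clamp is mounted. Origin: centre of its underside, on the table. Its x axis runs along the strap's closed position, from the pivot post (at x = -85 mm, y = 0) to the cam post (at x = +94 mm, y = 0; its top is 94 mm above the table); y to the left of that, z up.
- strap (a joint): Angle of the clamp strap about its upright pivot, rad: 0 = fully over, across the middle of the frame and against the stop pin, pointing along the jig's +x; grows anticlockwise seen from above as it is swung open towards the jig's +y side (limit 1.6). It starts open by 0.8 to 1.2. Light friction: about 1 N at 100 mm from the pivot moves it, and it stays where it is left.
- strap_pivot (a point): Point on the strap's pivot axis at mid height of the bar (60 mm above the table). The strap is a straight plain aluminium bar, 24 mm wide, 20 mm high, its underside 50 mm and its top 70 mm above the table when the lever is fully raised (up to 1.2 mm lower at the start), reaching 148 mm out from this axis; a small bolt head stands on the axis, 8 mm above the bar. A rubber foot of 26 mm diameter, 5 mm high, hangs under it 85 mm out from the axis.
- strap_end (a point): Centre of the strap's free end face, 148 mm from the pivot axis, at mid height of the bar.
- clamp_head: Steel collar of 30 mm diameter on the pivot post that carries the strap; origin on the pivot axis at the height of the strap's underside. The cam draws it and the strap down by 4.2 mm as the lever is pushed down, which presses the foot onto the frame.
- cam_lever (a joint): Angle of the cam lever about its level axis, rad: 0 = fully raised (the lever points 0.9 rad, 52 degrees, above level), 0.9 = fully down, level, against its stop. It starts between 0 and 0.25 and stays where it is left. The lever always points to the jig's -y side of the strap. About 0.2 Nm turns it (4 N straight down at 50 mm from the axis), somewhat more as the clamp bites.
- lever_axis (a point): Point on the lever's axis (which runs along the jig's x) at the middle of the lever's width, 84 mm above the table, at x = +72 mm, y = 0 in the jig.
- lever_tip (a point): Free end of the lever, 100 mm from the axis. The lever is a flat steel bar 16 mm wide and 8 mm thick; its last 26 mm carry a black grip 24 mm wide and 12 mm thick. When down it lies level, 84 mm above the table, over the jig's -y side.
- frame: Small freshly glued wooden frame, 100 mm (x) by 120 mm (y), 24 mm high, with a cross bar along its x in the middle and a cardboard back; loose in the jig, on the plate, under the strap's closed position; its top is 42 mm above the table. Origin: centre of its underside.
- offcut: Bystander: small dark wood offcut 55 x 22 x 16 mm lying on the jig plate, on the strap's open side. Origin: centre of its underside.
- glue: Bystander: white glue bottle, 38 mm in diameter, 100 mm high, standing on the jig plate at its corner near the pivot on the -y side. Origin: centre of its underside.
- tape: Bystander: roll of tape, 90 mm in diameter, 24 mm high, lying on the table on the jig's -y side. Origin: centre of its underside.
- water: Bystander: clear water bottle, 64 mm in diameter, 200 mm high, standing on the jig's -y side. Origin: centre of its underside.
- cup: Bystander: paper cup, 72 mm wide at the rim, 85 mm high, standing off the jig's far left (+x, +y) corner. Origin: centre of its underside.
- brush: Bystander: brush lying on the table on the jig's +y side, under 40 mm high. Origin: on its underside.
- tub: Bystander: white open plastic tub 130 x 100 x 45 mm on the table, farther out on the +y side. Origin: centre of its underside.

How it is judged:
On the way, in this order (a step that is already met when the one before it is completed fails the run):
1. the strap is swung fully over the frame while the lever is still raised (value of joint strap below 0.07 rad and value of joint cam_lever below 0.45 rad), for 0.1 s.
2. the lever is pushed down with the strap over (value of joint cam_lever above 0.8 rad and value of joint strap below 0.07 rad), for 0.2 s.
At the end, for the whole second after the job is handed in: The strap is within 0.07 rad of fully over, the lever within 0.1 rad of fully down, the strap's foot presses on the frame with more than 2 N, and the frame is at rest within 12 mm of where it first lay (all of step 2 and contact force between clamp_head and frame above 2 N and distance of frame from where it was at the start of the episode below 0.012 m and linear speed of frame below 0.01 m/s); the robot touches nothing.
It fails at once if the lever is pushed down before the strap is over (value of joint cam_lever above 0.6 rad and value of joint strap above 0.2 rad).
It fails at once if the frame is lifted, tipped or shifted by more than 12 mm (distance of frame from where it was at the start of the episode above 0.012 m or angle between frame's own z axis and vertical above 0.15 rad).
It fails at once if another thing is moved by more than 25 mm, lifted or knocked over (distance of any of offcut, glue, tape, water, cup, brush, tub from where it was at the start of the episode above 0.025 m or angle between any of glue, water, cup's own z axis and vertical above 0.5 rad).
It also fails if it takes over 48 s, if anything falls off the work surface, if the arm or the gripper's body presses on something with over 40 N, if the wrist force passes 120 N, or if a joint passes its speed limit or range.

## Working session

There is one attempt and no reset: what is moved stays moved. The work goes in short steps, Python scripts to look and compute and a tool call to move; the robot and the scene stay as the last step left them, time stands still between calls to the robot, and variables do not carry over. Pictures are saved under pics/ and viewed, at most 10 in all, crops included, and the job is handed in when it is done.

Besides the shell and the picture viewer there is one more tool, called after "Call:" as name([rows], argument=value, ...), one row to a line, values as JSON. jog_arm: Moves the arm, as the interface text tells. Its arguments: {"type":"object","properties":{"commands":{"type":"array"},"grip_force":{"type":"number"}},"required":["commands"]}

```bash
mkdir -p pics; ls; python3 - <<'E'
from plant import ctrl
import cv2,numpy as np
s=ctrl.read_state();print(s['time'],s['tcp_pos'],s['tcp_rot'],s['gripper_width'])
ims=[]
for c in ("scene","side"):
    im,d=ctrl.grab_frame(c);ims.append(im)
    for n in ("strap_pivot","strap_end","lever_axis","lever_tip","jig","frame","glue","water","cup","offcut","tape"):
        r=ctrl.spot_point(n,c);print(c,n,[(np.round(x['centre'],3).tolist(),round(x['score'],2)) for x in r[:2]])
cv2.imwrite('pics/a.png',cv2.cvtColor(cv2.resize(np.vstack(ims),None,fx=.71,fy=.71),cv2.COLOR_RGB2BGR))
print(ctrl.read_state()['time'])
E
```

```text
pics
0.0 [ 6.49790303e-01 -5.59824924e-05  4.03588391e-01] [-6.58033371e-04  7.07101994e-01  7.07110872e-01 -7.42945658e-04] 0.9982181057830344
scene strap_pivot [([0.5, 0.038, 0.06], 0.69)]
scene strap_end [([0.613, 0.129, 0.063], 0.67)]
scene lever_axis [([0.654, 0.006, 0.086], 0.72)]
scene lever_tip [([0.645, -0.06, 0.156], 0.59), ([0.656, 0.006, 0.084], 0.44)]
scene jig [([0.58, 0.02, 0.003], 0.62)]
scene frame [([0.59, 0.024, 0.015], 0.79), ([0.546, -0.163, -0.002], 0.35)]
scene glue [([0.466, -0.044, 0.018], 0.57)]
scene water [([0.469, -0.255, 0.0], 0.53)]
scene cup [([0.731, 0.16, -0.002], 0.97)]
scene offcut [([0.631, 0.105, 0.018], 0.64)]
scene tape [([0.579, 0.021, 0.005], 0.68), ([0.544, -0.164, -0.002], 0.48)]
side strap_pivot [([0.501, 0.037, 0.056], 0.76)]
side strap_end [([0.617, 0.129, 0.062], 0.82)]
side lever_axis [([0.653, 0.004, 0.085], 0.44)]
side lever_tip [([0.644, -0.053, 0.159], 0.76), ([0.499, 0.041, 0.049], 0.22)]
side jig [([0.463, -0.255, -0.001], 0.16)]
side frame [([0.584, 0.021, 0.017], 0.73)]
side glue [([0.464, -0.046, 0.014], 0.84)]
side water [([0.465, -0.251, 0.003], 0.74), ([0.467, -0.046, 0.016], 0.34)]
side cup [([0.735, 0.165, -0.0], 0.58)]
side offcut [([0.628, 0.106, 0.022], 0.69)]
side tape [([0.544, -0.163, -0.001], 0.79), ([0.604, 0.376, 0.0], 0.16)]
1.2
```

View pics/a.png

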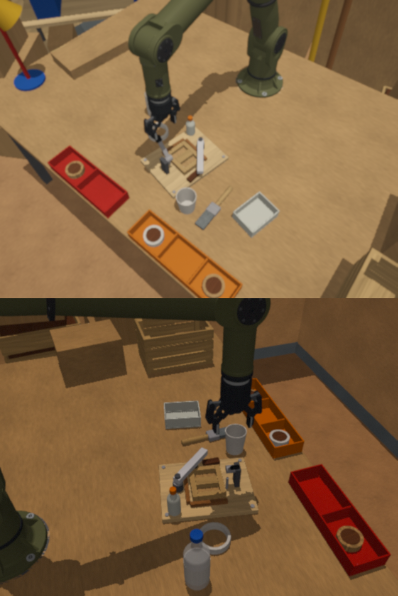

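The pictures show the jig below the gripper, with the strap open to +y. The lever is raised on the far (+x) side. The networks agree across both cameras: jig yaw is about -0.21, strap about 0.88 and cam about 0.08. I'll shut the hand and go to the open side of the strap.

Call:
jog_arm([
  {"hand": 1,"slide": [4.5,-3.5,0],"roll": 0},
  {"hand": 1,"slide": [9,-7,0],"roll": 0},
  {"hand": 1,"slide": [13.6,-10.6,2],"roll": 0},
  {"hand": 1,"slide": [13.6,-10.6,7],"roll": 0},
  {"hand": 1,"slide": [13.6,-10.6,12],"roll": 0},
], grip_force=60)

```text
time: 1.82
tcp_pos: [0.5436, 0.137, 0.2845]
tcp_rot: [0.001, 0.706, 0.708, 0.001]
force: [0.7, 0.1, 0.3]
gripper_width: 0.002
grasp_force: 0.0
```

Call:
jog_arm([
  {"hand": 1,"slide": [0,0,3],"roll": 0},
  {"hand": 1,"slide": [0,0,5.4],"roll": 0},
  {"hand": 1,"slide": [0,0,5.4],"roll": 0},
  {"hand": 1,"slide": [0,0,5.4],"roll": 0},
  {"hand": 1,"slide": [0,0,5.4],"roll": 0},
])

```text
time: 2.45
tcp_pos: [0.5447, 0.1362, 0.2323]
tcp_rot: [0.001, 0.707, 0.707, 0.001]
force: [0.1, -0.1, 0.9]
gripper_width: -0.001
grasp_force: 0.0
```

```bash
python3 - <<'E'
from plant import ctrl
import cv2,numpy as np
im,d=ctrl.grab_frame("side")
print(ctrl.read_state()['tcp_pos'],[(np.round(x['centre'],3).tolist(),round(x['score'],2)) for n in("strap_end","strap_pivot") for x in ctrl.spot_point(n,"side")])
cv2.imwrite('pics/b.png',cv2.cvtColor(cv2.resize(im[150:350,180:400],None,fx=2.5,fy=2.5),cv2.COLOR_RGB2BGR))
# arc waypoints: world-> slide cm relative to commanded pose
P=np.array([.5005,.0375])
for a in np.arange(.674,-.22,-.1766/1):
  u=np.array([np.cos(a),np.sin(a)]);n=np.array([-u[1],u[0]])
  w=P+.095*u+.028*n; print(round(a,3),np.round(w,3))
E
```

```text
[0.54458246 0.1361264  0.23214298] [([0.618, 0.13, 0.063], 0.72), ([0.502, 0.038, 0.055], 0.85)]
0.674 [0.557 0.119]
0.497 [0.571 0.107]
0.321 [0.582 0.094]
0.144 [0.59  0.079]
-0.032 [0.596 0.062]
-0.209 [0.599 0.045]
```

View pics/b.png

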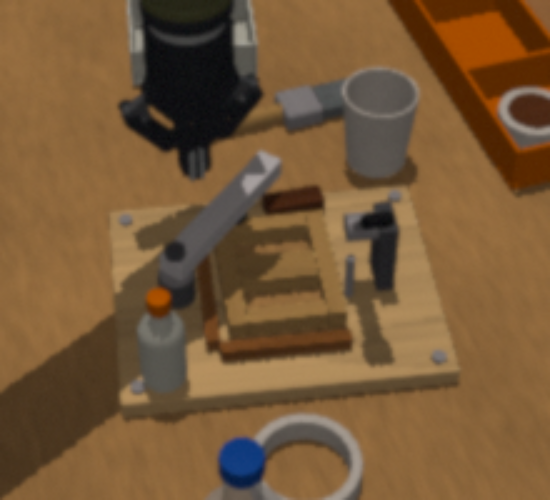

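The picture shows the shut finger at (195,165), on the open side of the strap, which ends at (270,160). Nothing stands in the sweep at that height: the offcut at (293,200) is lower. I'll push round in an arc.

Call:
jog_arm([
  {"hand": 1,"slide": [-1.7,1.2,0.3],"roll": 0},
  {"hand": 1,"slide": [-2.9,2.6,0.3],"roll": 0},
  {"hand": 1,"slide": [-4.2,3.7,0.3],"roll": 0},
  {"hand": 1,"slide": [-5.7,4.5,0.3],"roll": 0},
  {"hand": 1,"slide": [-7.4,5.1,0.3],"roll": 0},
])

```text
time: 3.22
tcp_pos: [0.5955, 0.061, 0.2276]
tcp_rot: [-0.0, 0.707, 0.707, -0.0]
force: [-1.2, 2.0, -0.3]
gripper_width: 0.004
grasp_force: 0.6
```

```bash
python3 - <<'E'
from plant import ctrl
import numpy as np
for c in("side","scene"):
  ctrl.grab_frame(c)
  print(c,[(np.round(x['centre'],3).tolist(),round(x['score'],2)) for n in("strap_end","lever_tip","frame") for x in ctrl.spot_point(n,c)])
s=ctrl.read_state();print(s['tcp_pos'],s['force'])
E
```

```text
side [([0.652, 0.041, 0.062], 0.93), ([0.645, -0.059, 0.161], 0.58), ([0.584, 0.023, 0.015], 0.2), ([0.585, 0.023, 0.015], 0.96)]
scene [([0.547, -0.161, -0.002], 0.64), ([0.647, 0.034, 0.06], 0.48), ([0.639, -0.059, 0.156], 0.71), ([0.586, 0.022, 0.015], 0.67), ([0.467, -0.256, -0.001], 0.61)]
[0.5948742  0.06271221 0.22793723] [ 0.10345958  0.27035666 -0.21909945]
```

Call:
jog_arm([
  {"hand": 1,"slide": [-0.8,0.2,0],"roll": 0},
  {"hand": 1,"slide": [-1.4,0.3,0],"roll": 0},
  {"hand": 1,"slide": [-1.8,0.3,0],"roll": 0},
  {"hand": 1,"slide": [-2.1,0.3,0],"roll": 0},
  {"hand": 1,"slide": [-2.1,0.3,0],"roll": 0},
])

```text
time: 4.25
tcp_pos: [0.5979, 0.0412, 0.2277]
tcp_rot: [-0.0, 0.707, 0.707, 0.0]
force: [-0.3, 1.0, -0.1]
gripper_width: 0.002
grasp_force: 0.6
```

```bash
python3 - <<'E'
from plant import ctrl
import numpy as np,cv2
for c in("side","scene"):
  im,d=ctrl.grab_frame(c)
  if c=="side":cv2.imwrite('pics/c.png',cv2.cvtColor(cv2.resize(im[150:350,180:400],None,fx=2.5,fy=2.5),cv2.COLOR_RGB2BGR))
  print(c,[(np.round(x['centre'],3).tolist(),round(x['score'],2)) for n in("strap_end","lever_tip","lever_axis","frame") for x in ctrl.spot_point(n,c)[:1]])
s=ctrl.read_state();print(s['tcp_pos'],s['force'])
E
```

```text
side [([0.645, 0.008, 0.063], 0.78), ([0.644, -0.058, 0.16], 0.61), ([0.654, 0.008, 0.085], 0.51), ([0.586, 0.022, 0.018], 0.88)]
scene [([0.646, 0.008, 0.06], 0.79), ([0.638, -0.057, 0.157], 0.53), ([0.655, 0.006, 0.084], 0.77), ([0.586, 0.022, 0.013], 0.64)]
[0.5979453  0.04109281 0.22769388] [-1.72720657  1.23734237  0.2744957 ]
```

View pics/c.png

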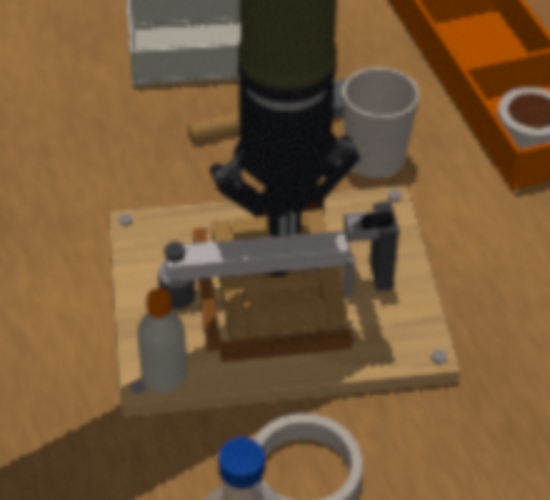

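The strap is almost over, from (175,262) to (350,250), with its end just short of the pin. The force is still light, so I'll push until it rises.

Call:
jog_arm([
  {"hand": 1,"slide": [-0.1,0,0],"roll": 0},
  {"hand": 1,"slide": [-0.2,0,0],"roll": 0},
  {"hand": 1,"slide": [-0.3,0,0],"roll": 0},
  {"hand": 1,"slide": [-0.4,0,0],"roll": 0},
  {"hand": 1,"slide": [-0.4,0,0],"roll": 0},
])

```text
time: 5.38
tcp_pos: [0.5978, 0.0389, 0.2277]
tcp_rot: [-0.001, 0.707, 0.708, 0.001]
force: [-0.9, 6.3, -0.7]
gripper_width: 0.002
grasp_force: 3.1
```

The strap is against the stop pin: the force rose while motion stopped. One more short press, then I back off and lift.

Call:
jog_arm([
  {"hand": 1,"slide": [-0.2,0,0],"roll": 0},
  {"hand": 1,"slide": [-0.2,0,0],"roll": 0},
  {"hand": 1,"slide": [2.5,0.5,0],"roll": 0},
  {"hand": 1,"slide": [3,0.5,-4],"roll": 0},
  {"hand": 1,"slide": [3,0.5,-10],"roll": 0},
])

```text
time: 6.0
tcp_pos: [0.6026, 0.0663, 0.3268]
tcp_rot: [-0.0, 0.707, 0.707, -0.002]
force: [0.5, 0.5, 0.7]
gripper_width: 0.002
grasp_force: 0.0
```

```bash
python3 - <<'E'
from plant import ctrl
import numpy as np
for c in("side","scene"):
  ctrl.grab_frame(c)
  print(c,[(np.round(x['centre'],3).tolist(),round(x['score'],2)) for n in("strap_end","lever_tip","lever_axis") for x in ctrl.spot_point(n,c)[:1]])
s=ctrl.read_state();print(s['tcp_pos'],s['force'])
E
```

```text
side [([0.646, -0.058, 0.159], 0.62), ([0.644, -0.059, 0.158], 0.73), ([0.655, 0.004, 0.084], 0.53)]
scene [([0.648, 0.01, 0.059], 0.67), ([0.643, -0.06, 0.156], 0.5), ([0.652, 0.007, 0.084], 0.51)]
[0.60259783 0.06631246 0.32610118] [-0.17651953  1.14065301  0.51793375]
```

Strap holds at closed. Next I go above the lever.

Call:
jog_arm([
  {"hand": 1,"slide": [0,0,-4.5],"roll": 0},
  {"hand": 1,"slide": [-4,1.4,-4.5],"roll": 0},
  {"hand": 1,"slide": [-8,2.8,-4.5],"roll": 0},
  {"hand": 1,"slide": [-11.5,4,-4.5],"roll": 0},
  {"hand": 1,"slide": [-11.5,4,-4.5],"roll": 0},
])

```text
time: 7.02
tcp_pos: [0.6431, -0.0529, 0.3709]
tcp_rot: [0.0, 0.709, 0.705, -0.002]
force: [-0.4, -0.5, -0.0]
gripper_width: 0.004
grasp_force: 0.0
```

```bash
python3 - <<'E'
from plant import ctrl
import numpy as np,cv2
im,d=ctrl.grab_frame("side")
cv2.imwrite('pics/d.png',cv2.cvtColor(cv2.resize(im[130:330,180:400],None,fx=2.5,fy=2.5),cv2.COLOR_RGB2BGR))
print(ctrl.read_state()['tcp_pos'])
E
```

```text
[ 0.64290899 -0.05004784  0.37103557]
```

View pics/d.png

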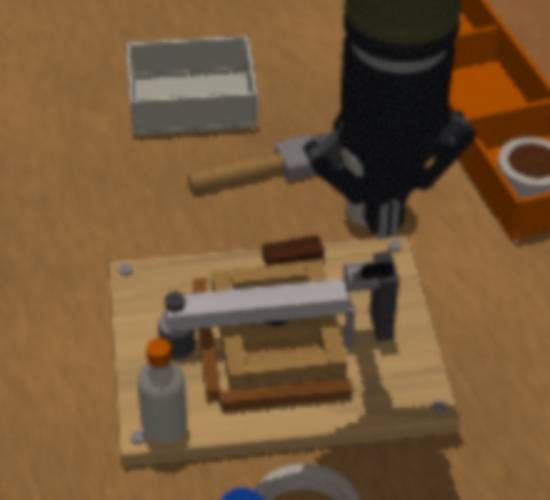

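The finger at (385,220) stands above the lever grip at (378,268), and the strap lies closed. Pressing down.

Call:
jog_arm([
  {"hand": 1,"slide": [0,0,2.5],"roll": 0},
  {"hand": 1,"slide": [0,0,4],"roll": 0},
  {"hand": 1,"slide": [0,0,5.5],"roll": 0},
  {"hand": 1,"slide": [0,0,7],"roll": 0},
  {"hand": 1,"slide": [0,0,8.5],"roll": 0},
])

```text
time: 7.7
tcp_pos: [0.643, -0.047, 0.2869]
tcp_rot: [-0.0, 0.707, 0.708, 0.0]
force: [0.1, 0.8, 3.1]
gripper_width: -0.0
grasp_force: 1.6
```

```bash
python3 - <<'E'
from plant import ctrl
import numpy as np
for c in("side","scene"):
  ctrl.grab_frame(c)
  print(c,[(n,np.round(x['centre'],3).tolist(),round(x['score'],2)) for n in("strap_end","lever_tip","frame") for x in ctrl.spot_point(n,c)[:1]])
s=ctrl.read_state();print(s['tcp_pos'],s['force'])
E
```

```text
side [('strap_end', [0.646, 0.01, 0.059], 0.64), ('lever_tip', [0.638, -0.085, 0.123], 0.46), ('frame', [0.583, 0.021, 0.015], 0.67)]
scene [('strap_end', [0.642, 0.01, 0.06], 0.84), ('lever_tip', [0.637, -0.091, 0.117], 0.66), ('frame', [0.586, 0.024, 0.015], 0.65)]
[ 0.6430761  -0.04803881  0.28800064] [ 0.18754037 -0.22659832 -0.03341509]
```

Call:
jog_arm([
  {"hand": 1,"slide": [-0.5,-0.1,1],"roll": 0},
  {"hand": 1,"slide": [-1,-0.2,2],"roll": 0},
  {"hand": 1,"slide": [-1,-0.2,2.8],"roll": 0},
  {"hand": 1,"slide": [-1,-0.2,3.3],"roll": 0},
  {"hand": 1,"slide": [-1,-0.2,3.3],"roll": 0},
])

```text
time: 8.72
tcp_pos: [0.6417, -0.0566, 0.2609]
tcp_rot: [0.0, 0.707, 0.707, 0.002]
force: [-11.3, 5.3, 30.8]
gripper_width: -0.001
grasp_force: 16.2
```

Tip height is 0.088 and the force is rising, so the lever is on its stop. I'll lift straight off and check.

Call:
jog_arm([
  {"hand": 1,"slide": [0,0,-0.6],"roll": 0},
  {"hand": 1,"slide": [0,0,-4],"roll": 0},
  {"hand": 1,"slide": [0,0,-9],"roll": 0},
  {"hand": 1,"slide": [0,0,-14],"roll": 0},
  {"hand": 1,"slide": [0,0,-14],"roll": 0},
])

```text
time: 9.35
tcp_pos: [0.6419, -0.0593, 0.3991]
tcp_rot: [0.003, 0.708, 0.707, 0.002]
force: [-0.1, -1.0, -0.1]
gripper_width: 0.002
grasp_force: 0.0
```

```bash
python3 - <<'E'
from plant import ctrl
import numpy as np,cv2
for c in("side","scene"):
  im,d=ctrl.grab_frame(c)
  if c=="side":cv2.imwrite('pics/e.png',cv2.cvtColor(cv2.resize(im[130:350,180:400],None,fx=2.5,fy=2.5),cv2.COLOR_RGB2BGR))
  print(c,[(n,np.round(x['centre'],3).tolist(),round(x['score'],2)) for n in("strap_end","lever_tip","frame") for x in ctrl.spot_point(n,c)[:1]])
s=ctrl.read_state();print(s['tcp_pos'],s['force'])
E
```

```text
side [('strap_end', [0.649, 0.01, 0.056], 0.82), ('lever_tip', [0.636, -0.091, 0.081], 0.61), ('frame', [0.583, 0.02, 0.016], 0.88)]
scene [('lever_tip', [0.635, -0.094, 0.079], 0.71), ('frame', [0.587, 0.02, 0.017], 0.67)]
[ 0.64081322 -0.0581283   0.3932298 ] [-0.66458869 -0.30900607 -0.22048776]
```

View pics/e.png

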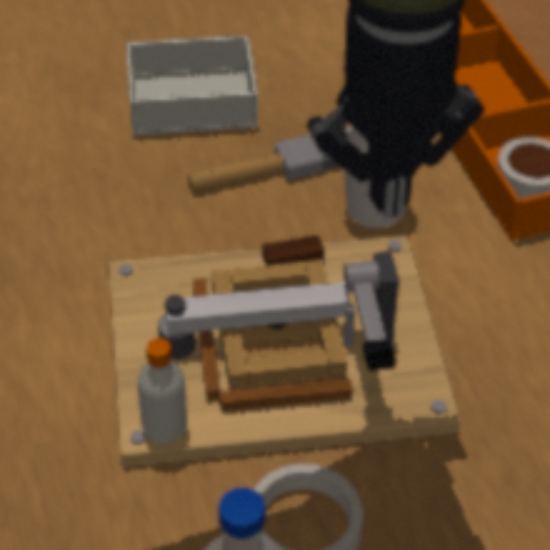

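The lever lies level with its grip at (378,352). The strap is across the frame, nothing else has moved, and the arm is clear.

```bash
python3 -c "
from plant import ctrl
print(ctrl.hand_in())"
```

```text
the job is handed in; nothing more can be done
None
```

The strap was pushed over against its stop pin and the lever then pushed fully down, so the frame is clamped with nothing else visibly moved; I handed the job in after about 9.5 s of robot time, with no verdict returned and the foot's pressing force not measured directly.

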